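# Hang the rinse basket on the drain hook

## Task

Hang the vial rinse basket up to drain. While it still stands on the bench, swing its folded bail upright; then carry the basket level by the bail to the drain stand and gently press the bail past the spring keepers into both hooks, until it is fully seated with both keepers sprung shut over it, and let go. Do not force the hooks, and leave the other things alone.

Things in the scene. Friction and masses are not known exactly. Their poses are not given: they have to be found in the camera images.
- basket: Rinse basket of steel wire holding clear vials, 90 mm (own x) by 120 mm (own y), 60 mm high, 0.2 to 0.3 kg, loose on the bench. Origin at the centre of its underside, z up. Its bail swings about an axis parallel to own y, 52 mm straight above the origin.
- bail (a joint): Angle (rad) of the basket's bail, a U of steel rod: 0 = folded, lying level out to the basket's -x side; 1.57 = upright; stop at 1.66. Slight friction: it drops back when low, and stays where left when within 0.2 of upright.
- bail_mid (a point): Middle of the bail's cross bar, on its axis. The bar is a round rod 8 mm thick, 126 mm long, parallel to the basket's y, 114 mm from the hinge axis; side arms are 5 mm rods 63 mm either side of the middle. Folded, the bar lies 69 mm out from the basket's wall, 52 mm above the bench, nothing under it.
- stand: Drain stand, fixed: drip tray 230 x 150 mm, 14 mm high (own x -85 to +145 mm), post at own x = +115 mm with a double hook on top. Origin on the bench straight below the middle between the two hook seats, z up. The hooks open upwards, tips on the -x side, rods running back to the post; a seated bar lies in both, parallel to own y. 60 mm free between the hooks for fingers.
- post_top (a point): Top of the post's fixed sleeve, 154 mm up, at the stand's x = +115 mm. From it a telescopic rod carries the double hook. ITS HEIGHT IS NOT REPORTED: the axis of a seated bar is 200 to 240 mm above the bench, to be felt or seen. From that axis the hook tips reach 28 mm up, the undersides 15 mm down. A cross piece (100 mm along y) spans the stand's x +99 to +125 mm.
- keeper_l (a joint): Angle (rad) of the spring keeper over the hook at the stand's y = +34 mm: thin 18 mm rod hinged on the +x shank, 22 mm above the seated bar's axis, shut (level) at 0. Pushed down it opens to 1.45; it springs back to 0 once the bar is in the seat beneath it. Throat 18 mm wide along x, centred above the stand's origin; V-shaped seat; 8 mm rods.
- keeper_r (a joint): The same at the stand's y = -34 mm. Together the keepers resist with about 5 to 10 N, more than the basket weighs, so the bar must be pressed through. The seats below are rigid. The basket must come in from the stand's -x side, the bar passing over the tips and the hooks passing inside the bail, above the basket's rim.
- cup: Bystander to be left alone: white open plastic cup, 60 mm wide, 60 high. Origin at the centre of its underside.
- jar: Bystander to be left alone: amber glass jar, 52 mm wide, 70 high. Origin at the centre of its underside.
- reagent: Bystander to be left alone: white bottle with a blue cap, 80 mm wide, 170 high. Origin at the centre of its underside.
- diluent: Bystander to be left alone: white bottle with a white cap, 70 mm wide, 150 high. Origin at the centre of its underside.
- spare_tray: Bystander to be left alone: plain open steel tray without a bail, 100 x 130 mm, 50 high. Origin at the centre of its underside.
- glove_box: Bystander to be left alone: cardboard box, 120 x 220 mm, 75 high. Origin at the centre of its underside.
Things that resemble listed ones, but are neither listed nor needed, are in the scene too. What is shaped like the basket but blue or green is not meant.

How it is judged:
By the outcome, as a careful person would: the job done as asked, in the order asked, and still so for the second after the job is handed in, with the robot touching nothing.
It also fails if it takes over 72 s, if anything falls off the work surface, if the arm or the gripper's body presses on something with over 40 N, if the wrist force passes 120 N, or if a joint passes its speed limit or range.

## Robot

A 7-joint arm with a two-finger parallel gripper is mounted at the origin on the work surface. World frame = base frame: x ahead of the robot, y to its left, z up, the work surface at z = 0. Lengths are in m, angles in rad, forces in N, time in s.
With the tool pointing down it reaches from about 0.4 to 0.9 m from the base axis. Payload 5.6 kg.
Tool frame: the origin (TCP) lies at the centre of the arm's flange, where the gripper is bolted on; the fingertips stand 190 mm ahead of it and the grasp point (between the pads) lies 171 mm ahead of it; z points along the fingers, y is the direction in which the jaws open and shut (so a half turn about z gives the same grasp; the last joint's range is limited). The gripper opens to 92 mm and grips with 3 to 60 N. Pads are 20 mm wide; open, the fingers measure 128 mm over their backs; the gripper's body (75 mm by 189 mm) begins 69 mm behind the grasp point.
Start: joints at [1.295, 0.468, -0.012, 1.603, 0.006, 1.071, -0.056], TCP at [0.15, -0.632, 0.405] pointing down, gripper open.
Joint ranges: [-2.53, 2.53], [-0.31, 2.02], [-1.57, 1.55], [0.28, 2.44], [-1.29, 4.43], [0.15, 1.84], [-2.92, 2.92]. Speed limits (rad/s): [2.57, 2.57, 3.14, 3.14, 3.14, 3.14, 3.14].

## Interface

Orientations are given as [roll, pitch, yaw] about the fixed x, y, z axes, in that order (R = Rz(yaw) Ry(pitch) Rx(roll)).
In Python, from workcell import manip, camera gives the robot as it stands.
- The arm moves only by the shell command python3 -m crank 'ROWS' [FORCE]. ROWS is JSON, a list of rows, each an object of numbers: "dx", "dy", "dz": the shift along the world's x, y, z each as a share of 250 mm, from -1 to 1; "roll": the turn about the world's z as a share of pi/2 rad, from -1 to 1; "jaw": the opening in per cent of the stroke, from 0 (shut) to 100 (fully open). A call has 1 to 10 rows; each row is the pose to reach, as a shift and turn from the pose commanded when the call began; what a row does not reach only later rows make up. A row lasts 1/12 s, in which the tool goes at most 41.7 mm and 7.16 degrees, less where a joint would pass 70% of its speed; a pose out of reach is approached as far as the arm can. A call with a number of a shift or a turn outside -1 to 1 is refused whole. A call with a gripper value outside its range is refused whole. The fingers move at their own pace and stop on an object; FORCE is the grip in N (left out, the last holds). Time passes only in rows, so rows that repeat a pose let the fingers close. It gives the time, the measured TCP pose, the force and the opening at its end, in the units of the state.
- manip.get_state(): the state, without advancing time (a new reading comes with each control period).
- camera(name): name is "side" or "top"; returns a dict with "color" (384x512x3 uint8, red, green, blue), "fx", "fy", "cx", "cy" (pixels), "world_from_camera" (4x4, takes a point from camera to world coordinates). Camera axes: x right, y up, looking along -z (the intrinsics and any distortion apply to the point x, -y, -z); pixel columns grow to the right and rows downward; lengths in m; the calibration is good to about 2 mm. A picture is of the moment at which its call begins. There is no depth.
- manip.close_job(): hands the job in, once; it reports no verdict.
The state is a dict: "time_s": time; "joint_positions": joint angles; "dq": joint speeds; "effort": joint torques, N m; "tool_pos": TCP position; "orientation": TCP orientation; "force": force on the tool from outside, world axes, zero at the start; "wrist_torque": the same for the moment, N m; "finger_gap": finger opening in m.
Only numpy, scipy, OpenCV 4.12 (cv2) and the standard library are available. Lean on these libraries where they do the work, as an engineer would, in place of code of your own. Each camera call takes 0.05 s, during which the arm holds its last target.

## Working session

There is one attempt and no reset: what is moved stays moved. The work goes in short steps, Python scripts to look and compute and a shell command to move; the robot and the scene stay as the last step left them, time stands still between calls to the robot, and variables do not carry over. Pictures are saved under pics/ and viewed, and the job is handed in when it is done.

```bash
ls; mkdir -p pics
python3 - <<'E'
from workcell import manip, camera
import cv2, numpy as np
s=manip.get_state()
print({k:np.round(v,3).tolist() for k,v in s.items()})
for n in ("side","top"):
    c=camera(n); cv2.imwrite(f"pics/{n}0.png",cv2.resize(c["color"][:,:,::-1],(768,576),interpolation=cv2.INTER_CUBIC))
    np.savez(f"pics/{n}0.npz",**c)
    print(n,c.keys(),[c[k] for k in("fx","fy","cx","cy")],np.round(c["world_from_camera"],4).tolist())
E
```

```text
pics
{'time_s': 0.0, 'joint_positions': [1.295, 0.468, -0.012, 1.604, 0.006, 1.071, -0.056], 'dq': [0.0, 0.003, -0.001, 0.001, -0.001, 0.001, 0.001], 'effort': [0.001, -52.058, -0.012, -24.374, -0.057, 0.017, 0.0], 'tool_pos': [0.15, -0.632, 0.404], 'orientation': [-3.14, 0.0, 0.233], 'force': [0.075, 0.279, 1.131], 'wrist_torque': [-0.024, -0.023, 0.02], 'finger_gap': 0.092}
side dict_keys(['color', 'fx', 'fy', 'cx', 'cy', 'world_from_camera']) [403.84766225988125, 403.84766225988125, 256.41592669181307, 189.32467190179668] [[0.9907, 0.1, -0.0919, 0.4302], [-0.1357, 0.7555, -0.6409, -0.817], [0.0053, 0.6474, 0.7621, 1.2232], [0.0, 0.0, 0.0, 1.0]]
top dict_keys(['color', 'fx', 'fy', 'cx', 'cy', 'world_from_camera']) [398.42285663621004, 398.42285663621004, 259.13666843993843, 194.32405156326496] [[0.0139, 0.9921, -0.1246, 0.3693], [-0.9999, 0.0135, -0.0036, 0.0518], [-0.0019, 0.1246, 0.9922, 1.7175], [0.0, 0.0, 0.0, 1.0]]
```

View pics/side0.png

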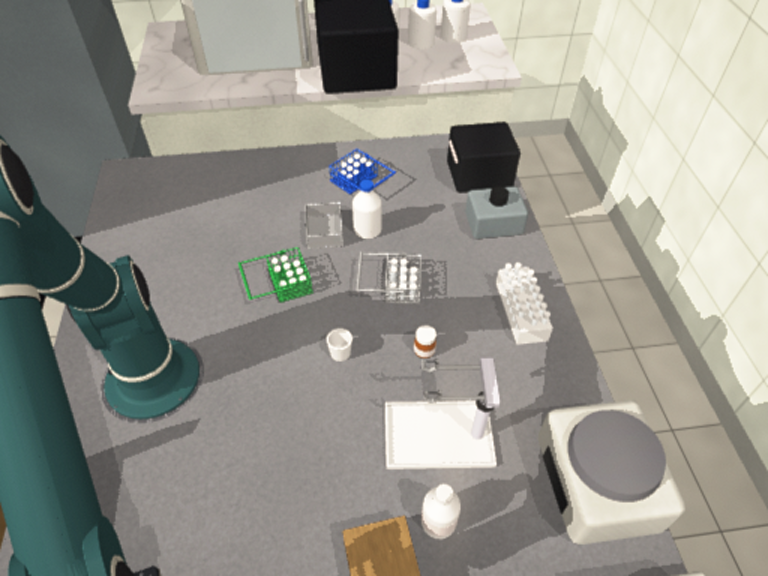

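View pics/top0.png

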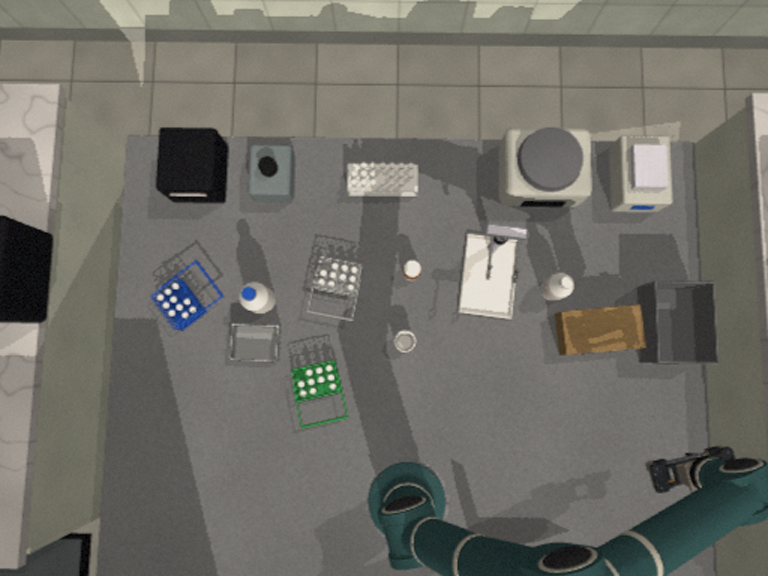

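Look-alikes (768x576 pictures): the steel basket with vials is at side (390,277) and top (335,275). The green one is at side (290,275) and top (318,380), the blue at side (362,172) and top (180,300), and the bail-less steel tray at side (323,222) and top (255,342). By the description I choose the steel one with the folded bail. I'll check it in a close crop.

```bash
cat > h.py <<'E'
import numpy as np, cv2
def load(f): return dict(np.load(f))
def proj(c,P):
    P=np.atleast_2d(P).astype(float); M=np.linalg.inv(c["world_from_camera"])
    p=P@M[:3,:3].T+M[:3,3]
    return np.c_[c["cx"]+c["fx"]*p[:,0]/-p[:,2], c["cy"]+c["fy"]*(-p[:,1])/-p[:,2]]
def atz(c,u,v,z):
    d=np.array([(u-c["cx"])/c["fx"],-(v-c["cy"])/c["fy"],-1.]); M=c["world_from_camera"]
    d=M[:3,:3]@d;o=M[:3,3]; return o+d*(z-o[2])/d[2]
def crop(c,u0,v0,u1,v1,s,fn,marks=()):
    im=c["color"][v0:v1,u0:u1,::-1]; im=cv2.resize(im,None,fx=s,fy=s,interpolation=cv2.INTER_CUBIC)
    for (u,v) in marks: cv2.drawMarker(im,(int((u+.5-u0)*s),int((v+.5-v0)*s)),(0,0,255),cv2.MARKER_CROSS,8,1)
    cv2.imwrite(fn,im)
E
python3 - <<'E'
from h import *
t=load("pics/top0.npz");s=load("pics/side0.npz")
crop(t,195,150,255,220,8,"pics/tb.png"); crop(s,230,160,300,210,8,"pics/sb.png")
crop(t,295,145,360,220,8,"pics/ts.png"); crop(s,245,230,340,320,6,"pics/ss.png")
E
```

```text
(no output)
```

View pics/tb.png

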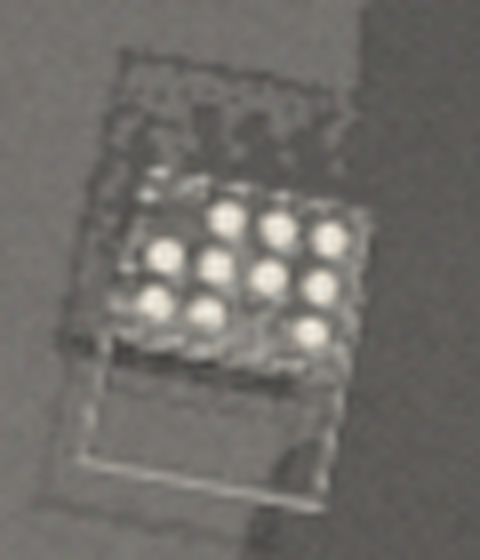

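View pics/sb.png

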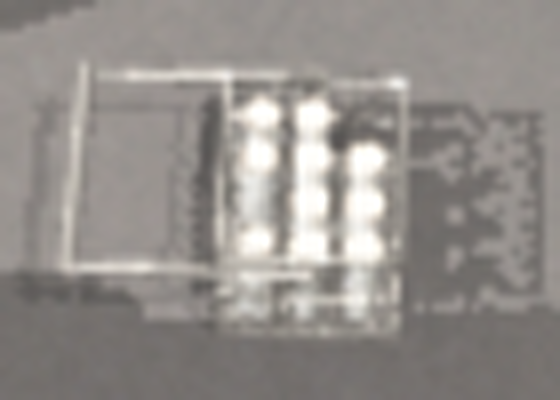

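View pics/ts.png

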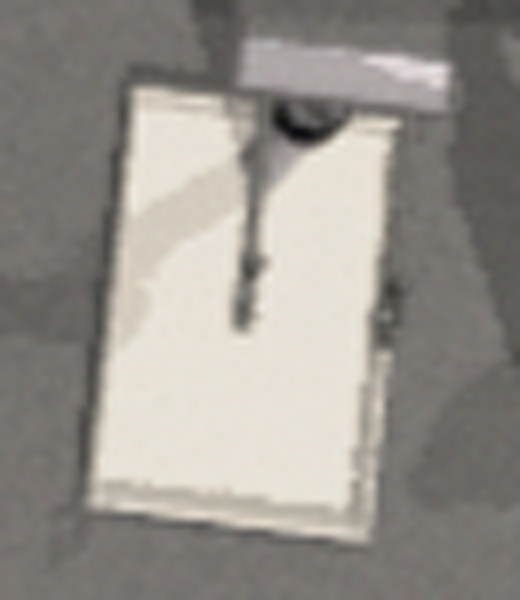

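View pics/ss.png

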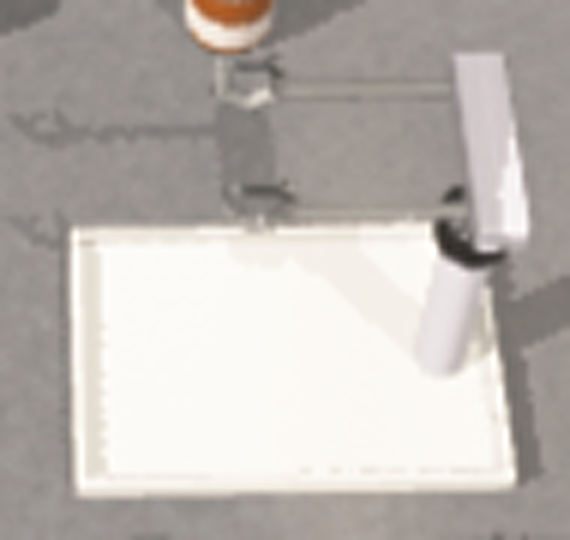

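Confirmed: the basket is bare steel wire with white-capped vials, and its bail is folded toward the robot (bar ends at crop (80,461) and (322,507)). The stand's hooks also show clearly in both views. Next I fit the poses.

```bash
cat > fit.py <<'E'
from h import *
from scipy.optimize import least_squares
t=load("pics/top0.npz");s=load("pics/side0.npz")
def T(u,v,o,k): return np.array([u/k+o[0]-.5,v/k+o[1]-.5])
def fit(cor,x0,b=0):
    def f(p):
        R=np.array([[np.cos(p[2]),-np.sin(p[2])],[np.sin(p[2]),np.cos(p[2])]])
        r=[]
        for c,L,px in cor:
            L=np.array(L,float); P=np.r_[R@L[:2]+p[:2],L[2]+(p[3] if len(L)>3 else 0)]
            r.append(proj(c,P)[0]-px)
        return np.concatenate(r)
    q=least_squares(f,x0); return q.x,f(q.x).reshape(-1,2)
tb=lambda u,v:T(u,v,(195,150),8); sb=lambda u,v:T(u,v,(230,160),8)
ts=lambda u,v:T(u,v,(295,145),8); ss=lambda u,v:T(u,v,(245,230),6)
B=[(t,(-.114,.063,.052),tb(80,461)),(t,(-.114,-.063,.052),tb(322,507)),(t,(.045,-.06,.06),tb(370,207)),
 (s,(-.114,.063,.052),sb(83,68)),(s,(-.114,-.063,.052),sb(68,268)),(s,(.045,.06,.06),sb(405,80)),(s,(-.045,.06,.06),sb(226,78))]
S=[(t,(.145,.075,.014),ts(135,88)),(t,(.145,-.075,.014),ts(400,120)),(t,(-.085,.075,.014),ts(92,508)),(t,(-.085,-.075,.014),ts(370,540)),
 (s,(-.085,.075,.014),ss(72,230)),(s,(-.085,-.075,.014),ss(80,495)),(s,(.145,-.075,.014),ss(515,487))]
if __name__=="__main__":
    for n,c,x0 in(("basket",B,[.6,.2,0]),("stand",S,[.6,-.2,0])):
        x,r=fit(c,x0); print(n,x.round(4)); print(r.round(2).tolist())
        Rm=np.array([[np.cos(x[2]),-np.sin(x[2])],[np.sin(x[2]),np.cos(x[2])]])
        if n=="basket": print("bail_mid",Rm@[-.114,0]+x[:2])
        else:
            for h in(.20,.21,.22,.23,.24):
                P=[np.r_[Rm@[a,y]+x[:2],h+d] for y in(.034,-.034) for a,d in((-.013,.028),(0,-.006),(.009,.022))]
                crop(t,295,145,360,220,8,f"pics/ts{int(h*1000)}.png",proj(t,P)); crop(s,255,230,340,280,9,f"pics/ss{int(h*1000)}.png",proj(s,P))
    ims=[cv2.imread(f"pics/ss{h}.png") for h in(200,220,240)]; 
    cv2.imwrite("pics/ssall.png",cv2.resize(np.hstack([i[:,:390] for i in ims]),None,fx=.68,fy=.68))
E
python3 fit.py
```

```text
basket [ 0.6228  0.2017 -0.1791]
[[0.59, -0.14], [-0.25, -0.16], [0.45, 0.14], [0.23, 0.54], [-0.2, -0.17], [0.06, -0.39], [-0.34, -0.94]]
bail_mid [0.51061084 0.22198432]
stand [ 0.6043 -0.2293 -0.1066]
[[0.62, 0.12], [1.76, 0.17], [0.43, -0.21], [0.51, -0.02], [-0.36, 0.42], [-0.29, -1.16], [0.36, -1.74]]
```

View pics/ssall.png

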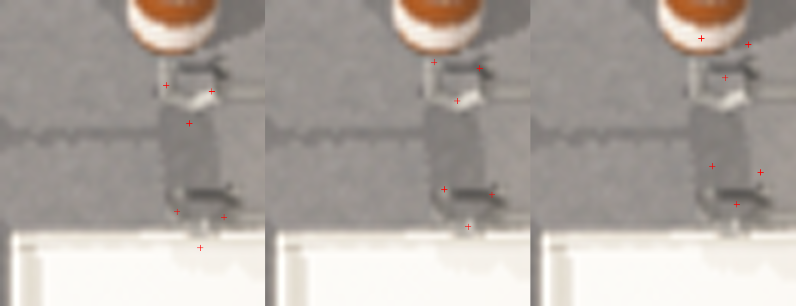

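View pics/ts220.png

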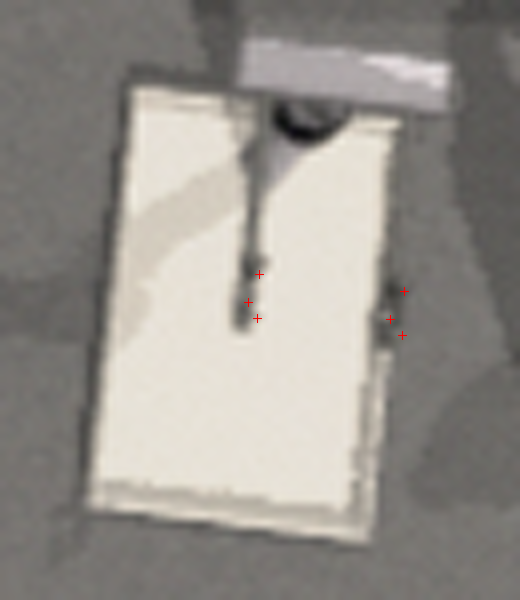

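Fit results: basket at (0.623, 0.202), yaw −0.179, with bail_mid at (0.511, 0.222). The stand is at about (0.604, −0.229), yaw −0.107, seat height about 0.22. I'll move toward the bail now.

```bash
python3 -m crank '[{"dx":0.8,"dy":1,"roll":0.4,"jaw":45},{"dx":0.8,"dy":1,"roll":0.4,"jaw":45},{"dx":0.8,"dy":1,"roll":0.4,"jaw":45},{"dx":0.8,"dy":1,"roll":0.4,"jaw":45},{"dx":0.8,"dy":1,"roll":0.4,"jaw":45},{"dx":0.8,"dy":1,"roll":0.4,"jaw":45},{"dx":0.8,"dy":1,"roll":0.4,"jaw":45},{"dx":0.8,"dy":1,"roll":0.4,"jaw":45},{"dx":0.8,"dy":1,"roll":0.4,"jaw":45}]' 20
python3 -m crank '[{"dx":0.3,"dy":1,"roll":0.338,"jaw":45},{"dx":0.3,"dy":1,"roll":0.338,"jaw":45},{"dx":0.3,"dy":1,"roll":0.338,"jaw":45},{"dx":0.3,"dy":1,"roll":0.338,"jaw":45},{"dx":0.3,"dy":1,"roll":0.338,"jaw":45},{"dx":0.3,"dy":1,"roll":0.338,"jaw":45},{"dx":0.3,"dy":1,"roll":0.338,"jaw":45},{"dx":0.3,"dy":1,"roll":0.338,"jaw":45}]'
python3 -m crank '[{"dx":0.34,"dy":1,"jaw":45},{"dx":0.34,"dy":1,"jaw":45},{"dx":0.34,"dy":1,"jaw":45},{"dx":0.34,"dy":1,"jaw":45},{"dx":0.34,"dy":1,"jaw":45},{"dx":0.34,"dy":1,"jaw":45},{"dx":0.34,"dy":1,"jaw":45},{"dx":0.34,"dy":1,"jaw":45}]'
```

```text
invalid input
invalid input
invalid input
```

```bash
python3 -m crank '[{"dx":0.8,"dy":1,"dz":0,"roll":0.4,"jaw":45},{"dx":0.8,"dy":1,"dz":0,"roll":0.4,"jaw":45},{"dx":0.8,"dy":1,"dz":0,"roll":0.4,"jaw":45},{"dx":0.8,"dy":1,"dz":0,"roll":0.4,"jaw":45},{"dx":0.8,"dy":1,"dz":0,"roll":0.4,"jaw":45},{"dx":0.8,"dy":1,"dz":0,"roll":0.4,"jaw":45},{"dx":0.8,"dy":1,"dz":0,"roll":0.4,"jaw":45},{"dx":0.8,"dy":1,"dz":0,"roll":0.4,"jaw":45},{"dx":0.8,"dy":1,"dz":0,"roll":0.4,"jaw":45}]' 20
```

```text
time_s: 0.85
tool_pos: [0.3541, -0.377, 0.4048]
orientation: [-3.141, -0.003, 0.871]
force: [1.0, -0.7, 0.5]
finger_gap: 0.0414
```

```bash
python3 -m crank '[{"dx":0.3,"dy":1,"dz":0,"roll":0.338,"jaw":45},{"dx":0.3,"dy":1,"dz":0,"roll":0.338,"jaw":45},{"dx":0.3,"dy":1,"dz":0,"roll":0.338,"jaw":45},{"dx":0.3,"dy":1,"dz":0,"roll":0.338,"jaw":45},{"dx":0.3,"dy":1,"dz":0,"roll":0.338,"jaw":45},{"dx":0.3,"dy":1,"dz":0,"roll":0.338,"jaw":45},{"dx":0.3,"dy":1,"dz":0,"roll":0.338,"jaw":45},{"dx":0.3,"dy":1,"dz":0,"roll":0.338,"jaw":45}]'
python3 -m crank '[{"dx":0.34,"dy":1,"dz":0,"roll":0,"jaw":45},{"dx":0.34,"dy":1,"dz":0,"roll":0,"jaw":45},{"dx":0.34,"dy":1,"dz":0,"roll":0,"jaw":45},{"dx":0.34,"dy":1,"dz":0,"roll":0,"jaw":45},{"dx":0.34,"dy":1,"dz":0,"roll":0,"jaw":45},{"dx":0.34,"dy":1,"dz":0,"roll":0,"jaw":45},{"dx":0.34,"dy":1,"dz":0,"roll":0,"jaw":45},{"dx":0.34,"dy":1,"dz":0,"roll":0,"jaw":45}]'
```

```text
time_s: 1.52
tool_pos: [0.4256, -0.1294, 0.4048]
orientation: [3.141, -0.001, 1.398]
force: [-0.6, -1.3, 1.0]
finger_gap: 0.0415
time_s: 2.18
tool_pos: [0.5107, 0.1199, 0.4043]
orientation: [-3.141, -0.002, 1.396]
force: [0.2, 0.7, 0.3]
finger_gap: 0.0411
```

```bash
python3 -m crank '[{"dx":0.0,"dy":0.416,"dz":0,"roll":-0.003,"jaw":45},{"dx":0.0,"dy":0.416,"dz":0,"roll":-0.003,"jaw":45},{"dx":0.0,"dy":0.416,"dz":-0.4,"roll":-0.003,"jaw":45},{"dx":0.0,"dy":0.416,"dz":-0.4,"roll":-0.003,"jaw":45},{"dx":0.0,"dy":0.416,"dz":-0.4,"roll":-0.003,"jaw":45},{"dx":0.0,"dy":0.416,"dz":-0.4,"roll":-0.003,"jaw":45},{"dx":0.0,"dy":0.416,"dz":-0.4,"roll":-0.003,"jaw":45},{"dx":0.0,"dy":0.416,"dz":-0.4,"roll":-0.003,"jaw":45}]'
cat > snap.py <<'E'
import sys; from h import *; from workcell import manip,camera
tag=sys.argv[1]
print({k:np.round(v,4).tolist() for k,v in manip.get_state().items() if k in("tool_pos","orientation","force","finger_gap","time_s","wrist_torque")})
for n in sys.argv[2:]:
    n,u0,v0,u1,v1,k=(n.split(",")+[None]*5)[:6]
    c=camera(n); np.savez(f"pics/{n}{tag}.npz",**c)
    u0,v0,u1,v1=[int(q) for q in(u0,v0,u1,v1)]
    crop(c,u0,v0,u1,v1,int(k),f"pics/{n}{tag}.png")
E
python3 snap.py 1 side,220,110,320,210,6
```

```text
time_s: 2.85
tool_pos: [0.511, 0.2201, 0.3059]
orientation: [3.14, -0.0, 1.385]
force: [-0.6, 0.0, -0.3]
finger_gap: 0.0413
{'time_s': 2.85, 'tool_pos': [0.511, 0.2201, 0.3059], 'orientation': [3.1397, -0.0002, 1.3848], 'force': [-0.6257, 0.0291, -0.2902], 'wrist_torque': [-0.0377, -0.1254, -0.0251], 'finger_gap': 0.0413}
```

View pics/side1.png

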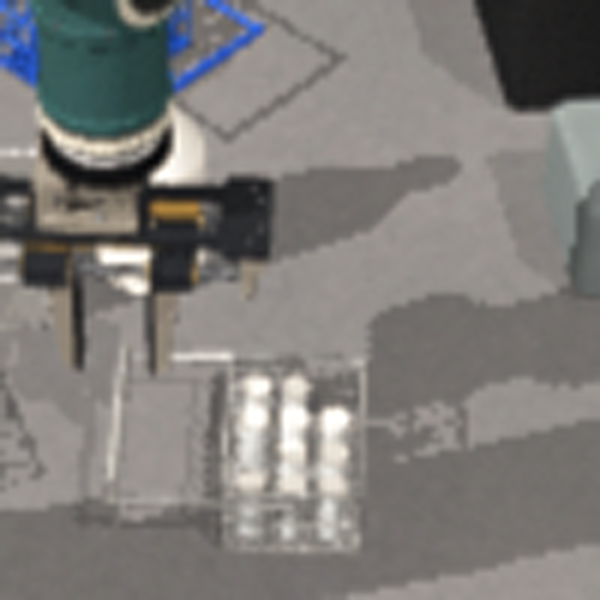

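The fingers (crop x 78 and 158) straddle the bar at x≈118. I'll descend and close lightly.

```bash
python3 -m crank '[{"dx":0.0,"dy":0.004,"dz":-0.1,"roll":0,"jaw":45},{"dx":0.0,"dy":0.004,"dz":-0.2,"roll":0,"jaw":45},{"dx":0.0,"dy":0.004,"dz":-0.28,"roll":0,"jaw":45},{"dx":0.0,"dy":0.004,"dz":-0.325,"roll":0,"jaw":45},{"dx":0.0,"dy":0.004,"dz":-0.325,"roll":0,"jaw":45},{"dx":0.0,"dy":0.004,"dz":-0.325,"roll":0,"jaw":0},{"dx":0.0,"dy":0.004,"dz":-0.325,"roll":0,"jaw":0},{"dx":0.0,"dy":0.004,"dz":-0.325,"roll":0,"jaw":0},{"dx":0.0,"dy":0.004,"dz":-0.325,"roll":0,"jaw":0},{"dx":0.0,"dy":0.004,"dz":-0.325,"roll":0,"jaw":0}]' 6
python3 -m crank '[{"dx":0.0,"dy":0,"dz":0,"roll":0,"jaw":0},{"dx":0.0,"dy":0,"dz":0,"roll":0,"jaw":0},{"dx":0.0,"dy":0,"dz":0,"roll":0,"jaw":0},{"dx":0.0,"dy":0,"dz":0,"roll":0,"jaw":0}]'
python3 snap.py 2 side,210,130,310,220,6
```

```text
time_s: 3.73
tool_pos: [0.5102, 0.2226, 0.2243]
orientation: [3.14, -0.001, 1.387]
force: [0.3, 0.0, -0.3]
finger_gap: 0.0104
time_s: 4.07
tool_pos: [0.51, 0.2226, 0.2236]
orientation: [3.141, -0.0, 1.387]
force: [0.1, 0.5, 1.7]
finger_gap: 0.0075
{'time_s': 4.0667, 'tool_pos': [0.51, 0.2226, 0.2236], 'orientation': [3.1412, -0.0003, 1.3873], 'force': [0.1322, 0.4545, 1.6991], 'wrist_torque': [0.011, -0.0636, 0.0451], 'finger_gap': 0.0075}
```

View pics/side2.png

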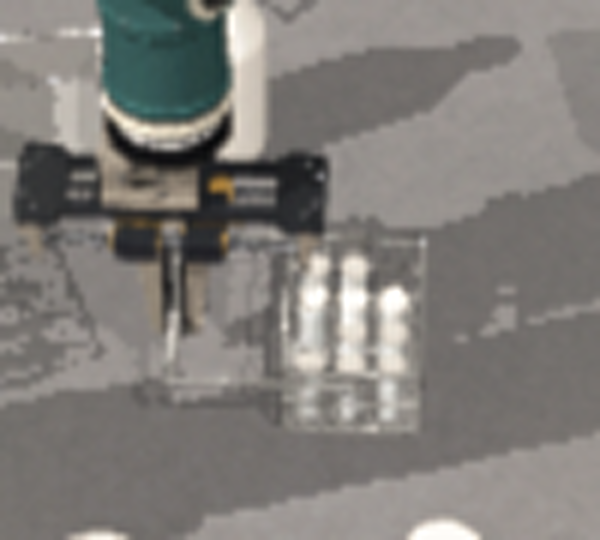

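```bash
python3 -m crank '[{"dx":0.002,"dy":0,"dz":0.045,"roll":0,"jaw":0},{"dx":0.009,"dy":-0.002,"dz":0.091,"roll":0,"jaw":0},{"dx":0.02,"dy":-0.004,"dz":0.135,"roll":0,"jaw":0},{"dx":0.035,"dy":-0.006,"dz":0.178,"roll":0,"jaw":0},{"dx":0.055,"dy":-0.01,"dz":0.219,"roll":0,"jaw":0}]'
python3 -m crank '[{"dx":0.023,"dy":-0.004,"dz":0.039,"roll":0,"jaw":0},{"dx":0.051,"dy":-0.009,"dz":0.075,"roll":0,"jaw":0},{"dx":0.081,"dy":-0.015,"dz":0.108,"roll":0,"jaw":0},{"dx":0.115,"dy":-0.021,"dz":0.138,"roll":0,"jaw":0},{"dx":0.151,"dy":-0.027,"dz":0.165,"roll":0,"jaw":0}]'
python3 snap.py 3 side,210,130,310,220,6 top,185,130,265,220,6
```

```text
time_s: 4.53
tool_pos: [0.5236, 0.2202, 0.2798]
orientation: [-3.142, -0.0, 1.388]
force: [-2.1, 1.4, 0.8]
finger_gap: 0.0075
time_s: 4.95
tool_pos: [0.5621, 0.2133, 0.3207]
orientation: [-3.141, 0.0, 1.387]
force: [-2.2, 0.7, 3.1]
finger_gap: 0.0074
{'time_s': 4.95, 'tool_pos': [0.5621, 0.2133, 0.3207], 'orientation': [-3.1414, 0.0001, 1.3873], 'force': [-2.2377, 0.6748, 3.1242], 'wrist_torque': [-0.0412, 0.6129, 0.0056], 'finger_gap': 0.0074}
```

View pics/side3.png

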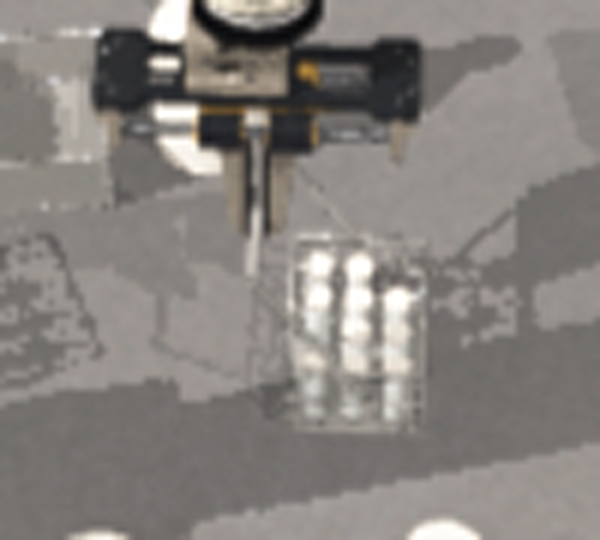

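The bail is part-way up: the bar is in the fingers at crop (255,240), and the basket (corner (290,240)) has barely moved. I'll go on to upright.

```bash
python3 -m crank '[{"dx":0.039,"dy":-0.007,"dz":0.023,"roll":0,"jaw":0},{"dx":0.08,"dy":-0.015,"dz":0.041,"roll":0,"jaw":0},{"dx":0.123,"dy":-0.022,"dz":0.056,"roll":0,"jaw":0},{"dx":0.166,"dy":-0.03,"dz":0.066,"roll":0,"jaw":0},{"dx":0.211,"dy":-0.038,"dz":0.071,"roll":0,"jaw":0},{"dx":0.245,"dy":-0.044,"dz":0.072,"roll":0,"jaw":0},{"dx":0.245,"dy":-0.044,"dz":0.072,"roll":0,"jaw":0}]'
python3 snap.py 4 side,210,110,310,220,5 top,185,130,265,220,6
```

```text
time_s: 5.63
tool_pos: [0.6252, 0.2013, 0.338]
orientation: [3.138, -0.002, 1.385]
force: [-0.1, -1.1, 5.1]
finger_gap: 0.0075
{'time_s': 5.6333, 'tool_pos': [0.6252, 0.2013, 0.338], 'orientation': [3.1385, -0.0016, 1.3848], 'force': [-0.0942, -1.092, 5.1305], 'wrist_torque': [-0.1778, -0.0479, 0.0145], 'finger_gap': 0.0075}
```

View pics/side4.png

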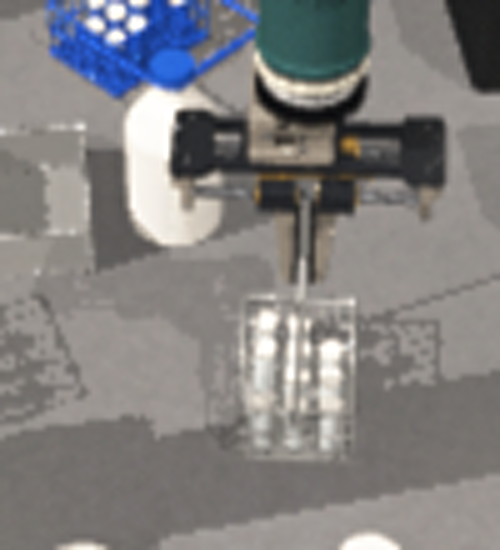

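View pics/top4.png

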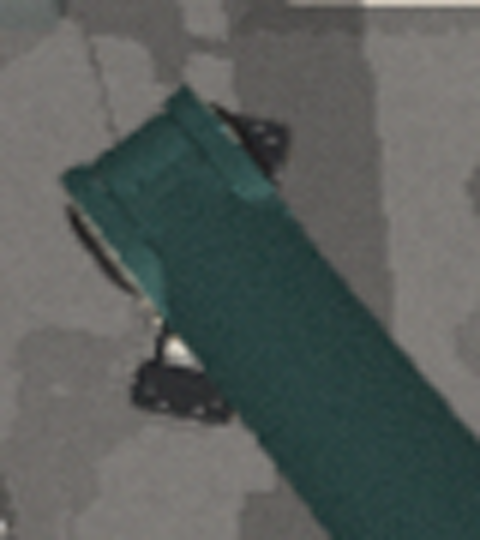

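The bail is upright: in the side crop the rod stands vertical at x≈303 above the basket's centre, and the basket is still on the bench. I'll firm the grip and lift.

```bash
python3 - <<'E'
from h import *
t=load("pics/top0.npz");s=load("pics/side0.npz")
for n,a,b,h in(("jar",(412,268),(426,333),.07),("cup",(404,342),(341,334),.06),("diluent",(558,283),(443,493),.15),("reagent",(252,297),(366,187),.17)):
    print(n,atz(t,a[0]/1.5-.5,a[1]/1.5-.5,h).round(3),atz(s,b[0]/1.5-.5,b[1]/1.5-.5,h).round(3))
E
python3 -m crank '[{"dx":0,"dy":0,"dz":0,"roll":0,"jaw":0},{"dx":0,"dy":0,"dz":0,"roll":0,"jaw":0},{"dx":0,"dy":0,"dz":0.03,"roll":0,"jaw":0},{"dx":0,"dy":0,"dz":0.08,"roll":0,"jaw":0},{"dx":0,"dy":0,"dz":0.15,"roll":0,"jaw":0},{"dx":0,"dy":0,"dz":0.25,"roll":0,"jaw":0},{"dx":0,"dy":0,"dz":0.35,"roll":0,"jaw":0},{"dx":0,"dy":0,"dz":0.43,"roll":0,"jaw":0},{"dx":0,"dy":0,"dz":0.48,"roll":0,"jaw":0},{"dx":0,"dy":0,"dz":0.48,"roll":0,"jaw":0}]' 50
python3 snap.py 5 side,190,60,330,220,4
```

```text
jar [ 0.645 -0.004  0.07 ] [ 0.643 -0.006  0.07 ]
cup [0.439 0.016 0.06 ] [0.446 0.024 0.06 ]
diluent [ 0.597 -0.388  0.15 ] [ 0.596 -0.415  0.15 ]
reagent [0.546 0.416 0.17 ] [0.552 0.411 0.17 ]
time_s: 6.57
tool_pos: [0.6227, 0.2028, 0.4607]
orientation: [3.138, -0.002, 1.387]
force: [1.2, 0.2, -2.2]
finger_gap: 0.0061
{'time_s': 6.5667, 'tool_pos': [0.6227, 0.2028, 0.4607], 'orientation': [3.1375, -0.0022, 1.3875], 'force': [1.2033, 0.2243, -2.2056], 'wrist_torque': [-0.0466, -0.1129, -0.0197], 'finger_gap': 0.0061}
```

View pics/side5.png

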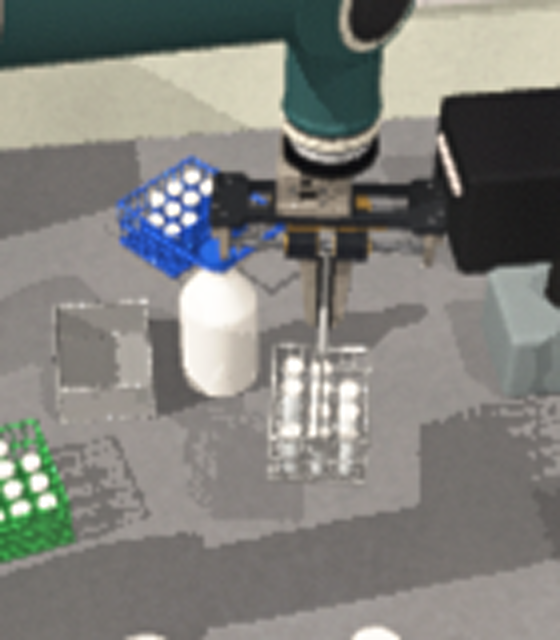

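Lifted and hanging level (basket at crop (318,410)), force about −2.2 N. I'll carry it to a point before the hooks on the stand's −x side.

```bash
python3 -m crank '[{"dx":-0.02,"dy":-0.04,"dz":0,"roll":0,"jaw":0},{"dx":-0.06,"dy":-0.12,"dz":0,"roll":0.01,"jaw":0},{"dx":-0.12,"dy":-0.22,"dz":0,"roll":0.02,"jaw":0},{"dx":-0.18,"dy":-0.32,"dz":0,"roll":0.03,"jaw":0},{"dx":-0.24,"dy":-0.42,"dz":0,"roll":0.046,"jaw":0},{"dx":-0.3,"dy":-0.52,"dz":0,"roll":0.046,"jaw":0},{"dx":-0.36,"dy":-0.62,"dz":0,"roll":0.046,"jaw":0},{"dx":-0.42,"dy":-0.72,"dz":0,"roll":0.046,"jaw":0},{"dx":-0.48,"dy":-0.82,"dz":0,"roll":0.046,"jaw":0},{"dx":-0.51,"dy":-0.92,"dz":0,"roll":0.046,"jaw":0}]'
python3 -m crank '[{"dx":0,"dy":-0.1,"dz":0,"roll":0,"jaw":0},{"dx":0,"dy":-0.2,"dz":0,"roll":0,"jaw":0},{"dx":0,"dy":-0.3,"dz":0,"roll":0,"jaw":0},{"dx":0,"dy":-0.4,"dz":0,"roll":0,"jaw":0},{"dx":0,"dy":-0.5,"dz":0,"roll":0,"jaw":0},{"dx":0,"dy":-0.6,"dz":0,"roll":0,"jaw":0},{"dx":0,"dy":-0.67,"dz":0,"roll":0,"jaw":0},{"dx":0,"dy":-0.72,"dz":0,"roll":0,"jaw":0},{"dx":0,"dy":-0.73,"dz":0,"roll":0,"jaw":0},{"dx":0,"dy":-0.73,"dz":0,"roll":0,"jaw":0}]'
python3 -m crank '[{"dx":0,"dy":0,"dz":0,"roll":0,"jaw":0},{"dx":0,"dy":0,"dz":0,"roll":0,"jaw":0},{"dx":0,"dy":0,"dz":0,"roll":0,"jaw":0},{"dx":0,"dy":0,"dz":0,"roll":0,"jaw":0},{"dx":0,"dy":0,"dz":0,"roll":0,"jaw":0},{"dx":0,"dy":0,"dz":0,"roll":0,"jaw":0}]'
python3 snap.py 6 side,190,180,350,340,5 top,260,130,360,230,7
```

```text
time_s: 7.45
tool_pos: [0.4924, -0.0295, 0.4556]
orientation: [-3.137, 0.001, 1.459]
force: [-0.2, -0.2, -3.0]
finger_gap: 0.0066
time_s: 8.28
tool_pos: [0.4945, -0.2107, 0.4564]
orientation: [-3.14, -0.001, 1.458]
force: [1.0, -0.4, -2.5]
finger_gap: 0.0066
time_s: 8.78
tool_pos: [0.4952, -0.2099, 0.4575]
orientation: [3.141, 0.0, 1.46]
force: [0.2, -0.1, -3.1]
finger_gap: 0.0064
{'time_s': 8.7833, 'tool_pos': [0.4952, -0.2099, 0.4575], 'orientation': [3.1415, 0.0001, 1.4601], 'force': [0.2083, -0.1371, -3.1214], 'wrist_torque': [-0.0557, -0.0937, 0.0346], 'finger_gap': 0.0064}
```

View pics/side6.png

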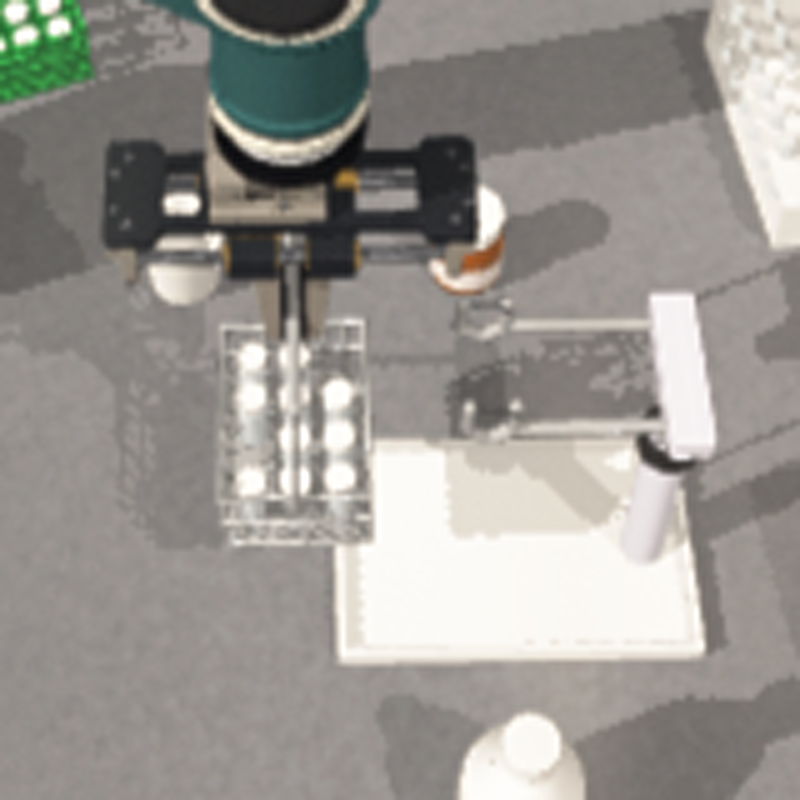

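View pics/top6.png

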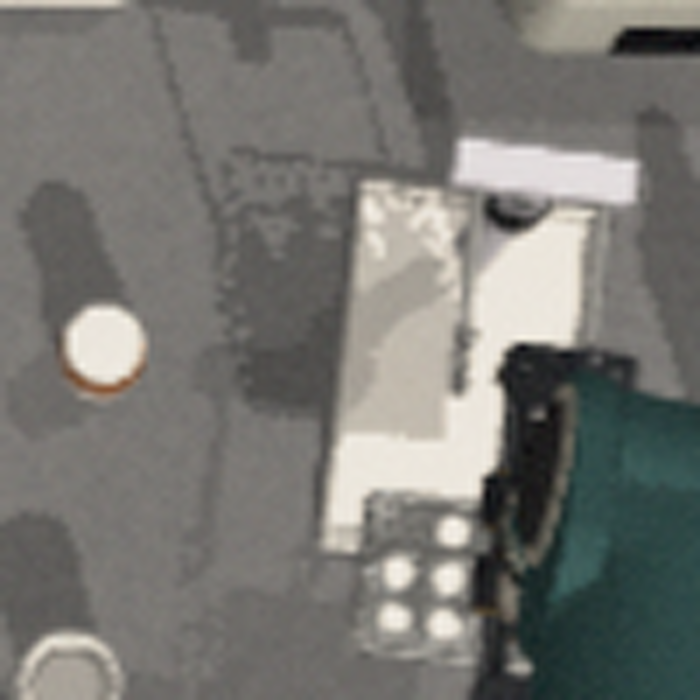

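Run:
```python
from h import *
s=load("pics/side0.npz");s6=load("pics/side6.npz");t=load("pics/top0.npz")
crop(s,276,234,336,276,13,"pics/hk.png"); 
P=np.array([.4952,-.2099,.2865]);ey=np.array([.1064,.994,0])
print(proj(s6,[P-.063*ey,P+.063*ey]))
a=cv2.resize(t["color"][150:195,315:355,::-1],None,fx=12,fy=12,interpolation=cv2.INTER_CUBIC);cv2.imwrite("pics/hkt.png",a)
```

```text
[[248.4164187  260.88823376]
 [247.67856851 222.10419467]]
```

View pics/hk.png

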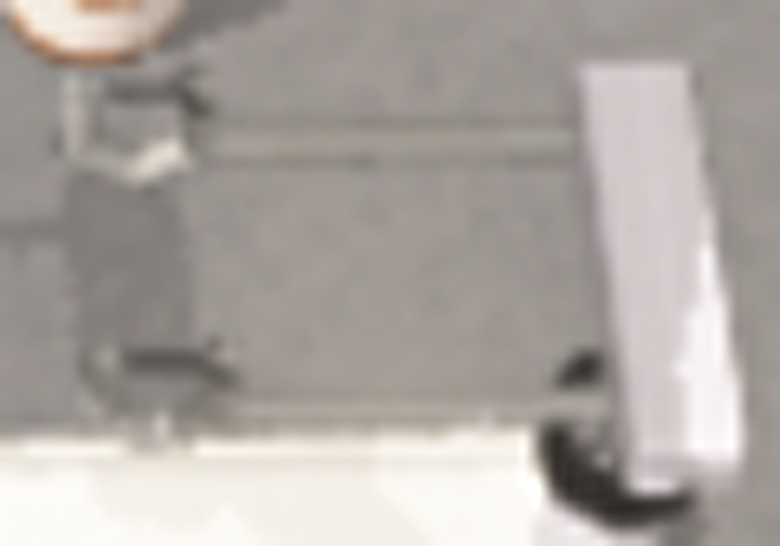

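View pics/hkt.png

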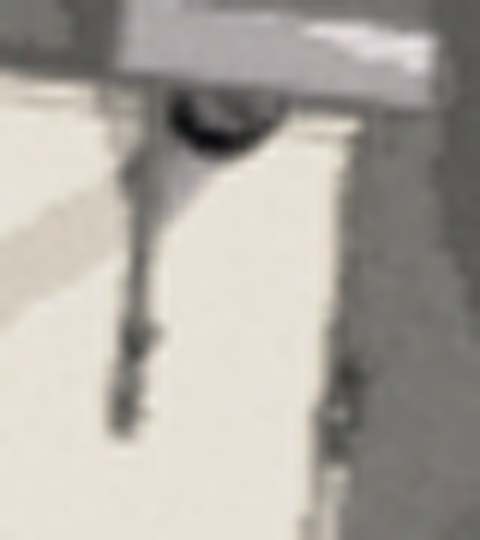

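```bash
cat > fit2.py <<'E'
from fit import *
hk=lambda u,v:T(u,v,(276,234),13); ht=lambda u,v:T(u,v,(315,150),12)
H=[(s,(0,.034,-.015,1),hk(132,183)),(s,(0,-.034,-.015,1),hk(157,445)),(s,(-.013,.034,.028,1),hk(75,72)),(s,(-.013,-.034,.028,1),hk(98,348)),
(s,(.013,.034,.022,1),hk(200,100)),(s,(.013,-.034,.022,1),hk(230,375)),
(t,(-.017,.034,.028,1),ht(123,435)),(t,(-.017,-.034,.028,1),ht(335,460)),(t,(.013,.034,.022,1),ht(142,333)),(t,(.013,-.034,.022,1),ht(350,372))]
for C in(H,S+H,H[:6]+[c for c in S if c[0] is s],H[6:]+[c for c in S if c[0] is t]):
    x,r=fit(C,[.6,-.23,-.1,.22]); print(x.round(4)); print(r.round(1).tolist())
E
python3 fit2.py
```

```text
[ 0.6049 -0.2248 -0.124   0.2123]
[[-0.0, 0.2], [-0.5, 0.3], [0.8, 0.7], [0.3, 0.1], [-0.0, -0.4], [-0.7, -0.9], [0.2, -0.4], [0.6, -0.1], [-0.7, 0.5], [-0.1, -0.3]]
[ 0.6044 -0.227  -0.11    0.2152]
[[0.2, 0.1], [1.3, 0.2], [-0.2, -0.3], [-0.1, 0.0], [-0.4, -0.3], [-0.5, -1.9], [0.1, -2.3], [-0.2, 0.3], [-0.3, 0.5], [0.6, 0.9], [0.5, 0.3], [-0.1, -0.3], [-0.5, -0.8], [1.0, -0.3], [1.4, -0.1], [-0.0, 0.6], [0.6, -0.4]]
[ 0.6033 -0.2321 -0.1191  0.2243]
[[0.1, 0.1], [-0.3, 0.5], [0.8, 0.6], [0.5, 0.2], [0.2, -0.5], [-0.4, -0.8], [-0.3, 0.9], [-0.8, -0.6], [0.0, -0.3]]
[ 0.6048 -0.2256 -0.1014  0.2088]
[[0.4, -0.1], [0.7, -0.1], [-0.7, 0.9], [-0.1, -0.3], [-0.4, 0.1], [0.7, -0.1], [-0.3, -0.2], [-0.2, -0.2]]
```

```bash
python3 - <<'E'
from fit2 import *
a=-.11;R=np.array([[np.cos(a),-np.sin(a)],[np.sin(a),np.cos(a)]]);o=np.array([.6045,-.227])
for z in(.2,.22,.24,.26,.28): 
  P=[np.r_[R@q+o,z] for q in([.099,.05],[.125,.05])]; print(z,((proj(s,P)-[276,234]+.5)*13).round(0).tolist(),((proj(t,P)-[315,150]+.5)*12).round(0).tolist())
E
python3 -m crank '[{"dx":0,"dy":0,"dz":-0.03,"roll":0,"jaw":0},{"dx":0,"dy":0,"dz":-0.066,"roll":0,"jaw":0},{"dx":0.04,"dy":-0.005,"dz":-0.066,"roll":0,"jaw":0},{"dx":0.08,"dy":-0.01,"dz":-0.066,"roll":0,"jaw":0},{"dx":0.12,"dy":-0.015,"dz":-0.066,"roll":0,"jaw":0},{"dx":0.16,"dy":-0.02,"dz":-0.066,"roll":0,"jaw":0},{"dx":0.2,"dy":-0.026,"dz":-0.066,"roll":0,"jaw":0},{"dx":0.23,"dy":-0.031,"dz":-0.066,"roll":0,"jaw":0},{"dx":0.25,"dy":-0.035,"dz":-0.066,"roll":0,"jaw":0},{"dx":0.25,"dy":-0.035,"dz":-0.066,"roll":0,"jaw":0}]'
python3 snap.py 7 side,210,180,350,310,5
```

```text
[ 0.6049 -0.2248 -0.124   0.2123]
[[-0.0, 0.2], [-0.5, 0.3], [0.8, 0.7], [0.3, 0.1], [-0.0, -0.4], [-0.7, -0.9], [0.2, -0.4], [0.6, -0.1], [-0.7, 0.5], [-0.1, -0.3]]
[ 0.6044 -0.227  -0.11    0.2152]
[[0.2, 0.1], [1.3, 0.2], [-0.2, -0.3], [-0.1, 0.0], [-0.4, -0.3], [-0.5, -1.9], [0.1, -2.3], [-0.2, 0.3], [-0.3, 0.5], [0.6, 0.9], [0.5, 0.3], [-0.1, -0.3], [-0.5, -0.8], [1.0, -0.3], [1.4, -0.1], [-0.0, 0.6], [0.6, -0.4]]
[ 0.6033 -0.2321 -0.1191  0.2243]
[[0.1, 0.1], [-0.3, 0.5], [0.8, 0.6], [0.5, 0.2], [0.2, -0.5], [-0.4, -0.8], [-0.3, 0.9], [-0.8, -0.6], [0.0, -0.3]]
[ 0.6048 -0.2256 -0.1014  0.2088]
[[0.4, -0.1], [0.7, -0.1], [-0.7, 0.9], [-0.1, -0.3], [-0.4, 0.1], [0.7, -0.1], [-0.3, -0.2], [-0.2, -0.2]]
0.2 [[555.0, 119.0], [667.0, 117.0]] [[101.0, 93.0], [109.0, 15.0]]
0.22 [[566.0, 71.0], [679.0, 69.0]] [[110.0, 79.0], [119.0, 0.0]]
0.24 [[577.0, 22.0], [692.0, 19.0]] [[121.0, 65.0], [129.0, -15.0]]
0.26 [[588.0, -29.0], [705.0, -31.0]] [[131.0, 51.0], [139.0, -30.0]]
0.28 [[599.0, -81.0], [718.0, -83.0]] [[142.0, 36.0], [150.0, -46.0]]
time_s: 9.72
tool_pos: [0.5587, -0.219, 0.4407]
orientation: [3.141, -0.001, 1.46]
force: [0.0, -0.5, -3.2]
finger_gap: 0.0063
{'time_s': 9.7167, 'tool_pos': [0.5587, -0.219, 0.4407], 'orientation': [3.1412, -0.0005, 1.46], 'force': [0.0446, -0.5405, -3.1545], 'wrist_torque': [-0.0487, -0.0651, -0.0404], 'finger_gap': 0.0063}
```

View pics/side7.png

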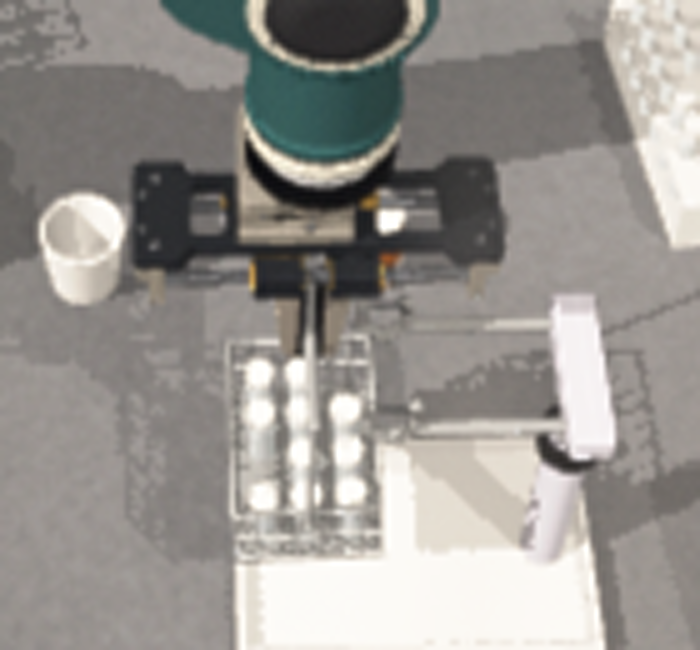

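Good: the basket is level, the hooks (crop (390,320) and (400,415)) are just ahead of the bail, and force shows only the weight. I'll advance over the throat.

```bash
python3 -m crank '[{"dx":0.04,"dy":-0.006,"dz":0,"roll":0,"jaw":0},{"dx":0.08,"dy":-0.012,"dz":0,"roll":0,"jaw":0},{"dx":0.12,"dy":-0.018,"dz":0,"roll":0,"jaw":0},{"dx":0.15,"dy":-0.024,"dz":0,"roll":0,"jaw":0},{"dx":0.175,"dy":-0.028,"dz":0,"roll":0,"jaw":0},{"dx":0.183,"dy":-0.028,"dz":0,"roll":0,"jaw":0},{"dx":0.183,"dy":-0.028,"dz":0,"roll":0,"jaw":0},{"dx":0.183,"dy":-0.028,"dz":0,"roll":0,"jaw":0}]'
python3 snap.py 8 side,230,180,350,290,6 top,280,130,360,220,6
```

```text
time_s: 10.43
tool_pos: [0.6034, -0.2258, 0.4407]
orientation: [-3.141, -0.0, 1.46]
force: [-0.7, 0.6, -3.4]
finger_gap: 0.0063
{'time_s': 10.4333, 'tool_pos': [0.6034, -0.2258, 0.4407], 'orientation': [-3.1409, -0.0002, 1.4597], 'force': [-0.6927, 0.627, -3.3627], 'wrist_torque': [-0.0492, -0.0961, -0.0339], 'finger_gap': 0.0063}
```

View pics/side8.png

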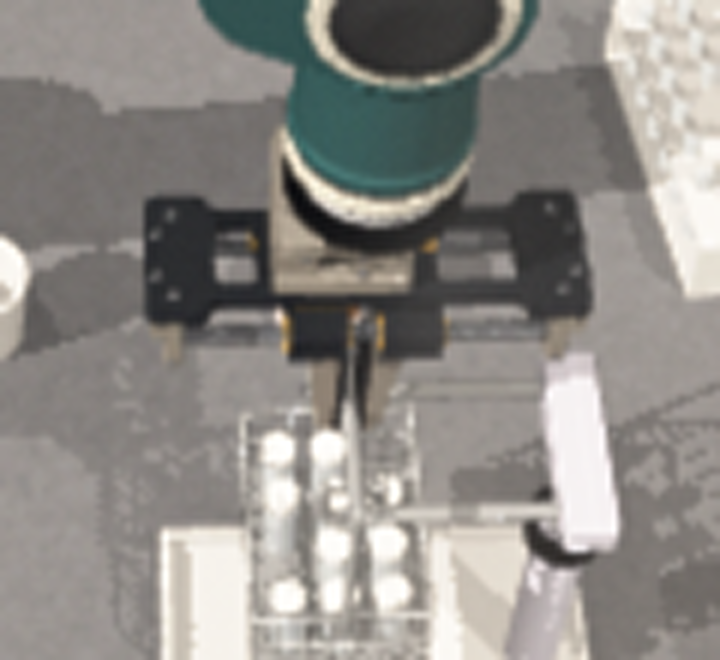

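View pics/top8.png

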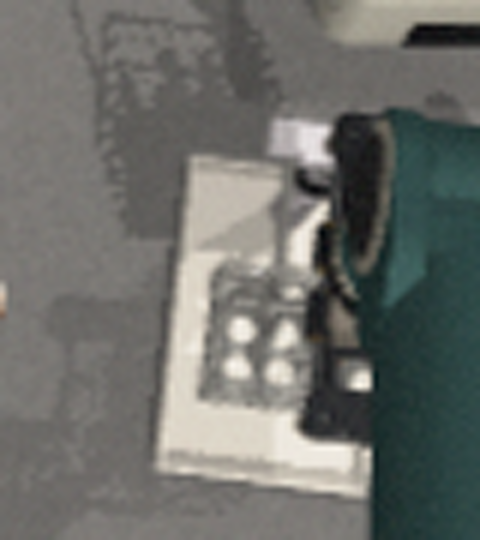

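Run:
```python
from h import *
c=load("pics/side8.npz")
P=np.array([.6034,-.2258,.2697]);a=-.111;ey=np.array([-np.sin(a),np.cos(a),0]);ex=np.array([np.cos(a),np.sin(a),0])
bar=[P+k*ey for k in(-.063,-.034,0,.034,.063)]
print(((proj(c,bar)-[230,180]+.5)*6).round(0).tolist())
s0=load("pics/side0.npz")
crop(c,265,240,315,285,14,"pics/z8.png",proj(c,bar)); crop(s0,265,240,315,285,14,"pics/z0.png",proj(c,bar))
cv2.imwrite("pics/zz.png",cv2.resize(np.hstack([cv2.imread("pics/z8.png"),cv2.imread("pics/z0.png")]),(800,360)))
```

```text
[[358.0, 510.0], [353.0, 454.0], [348.0, 390.0], [342.0, 329.0], [338.0, 279.0]]
```

View pics/zz.png

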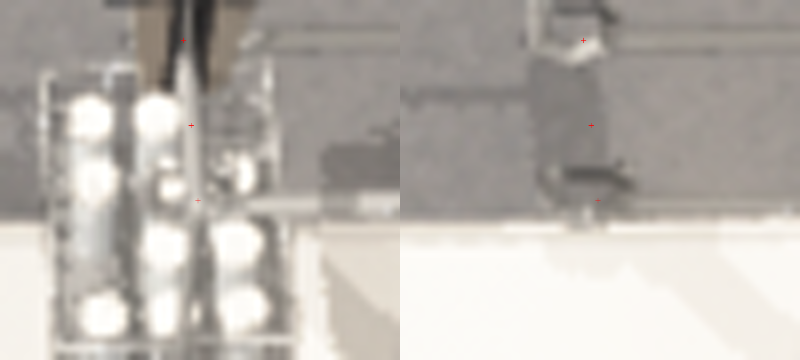

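The predicted bar line matches the picture, and the bar is centred over the throats within about 1–2 mm. I'll descend in small steps and watch the force.

```bash
python3 -m crank '[{"dx":0.002,"dy":-0.003,"dz":-0.02,"roll":0,"jaw":0},{"dx":0.002,"dy":-0.003,"dz":-0.04,"roll":0,"jaw":0},{"dx":0.002,"dy":-0.003,"dz":-0.06,"roll":0,"jaw":0},{"dx":0.002,"dy":-0.003,"dz":-0.075,"roll":0,"jaw":0},{"dx":0.002,"dy":-0.003,"dz":-0.08,"roll":0,"jaw":0},{"dx":0.002,"dy":-0.003,"dz":-0.08,"roll":0,"jaw":0}]'
for i in 1; do python3 -m crank '[{"dx":0,"dy":0,"dz":-0.008,"roll":0,"jaw":0},{"dx":0,"dy":0,"dz":-0.012,"roll":0,"jaw":0},{"dx":0,"dy":0,"dz":-0.012,"roll":0,"jaw":0}]'
python3 -m crank '[{"dx":0,"dy":0,"dz":-0.008,"roll":0,"jaw":0},{"dx":0,"dy":0,"dz":-0.012,"roll":0,"jaw":0},{"dx":0,"dy":0,"dz":-0.012,"roll":0,"jaw":0}]'; done
```

```text
time_s: 11.03
tool_pos: [0.6038, -0.2267, 0.4202]
orientation: [-3.141, -0.0, 1.46]
force: [0.2, -0.2, -3.0]
finger_gap: 0.0067
time_s: 11.28
tool_pos: [0.6041, -0.2267, 0.4189]
orientation: [3.14, 0.0, 1.46]
force: [-1.2, -0.1, 0.7]
finger_gap: 0.0063
time_s: 11.53
tool_pos: [0.6041, -0.2267, 0.4156]
orientation: [3.14, 0.0, 1.459]
force: [-1.6, 0.6, 5.2]
finger_gap: 0.0065
```

```bash
python3 snap.py 9 side,265,215,325,280,12
```

```text
{'time_s': 11.5333, 'tool_pos': [0.6041, -0.2267, 0.4156], 'orientation': [3.1404, 0.0004, 1.4595], 'force': [-1.6152, 0.6108, 5.1861], 'wrist_torque': [0.0376, 0.2973, -0.0312], 'finger_gap': 0.0065}
```

View pics/side9.png

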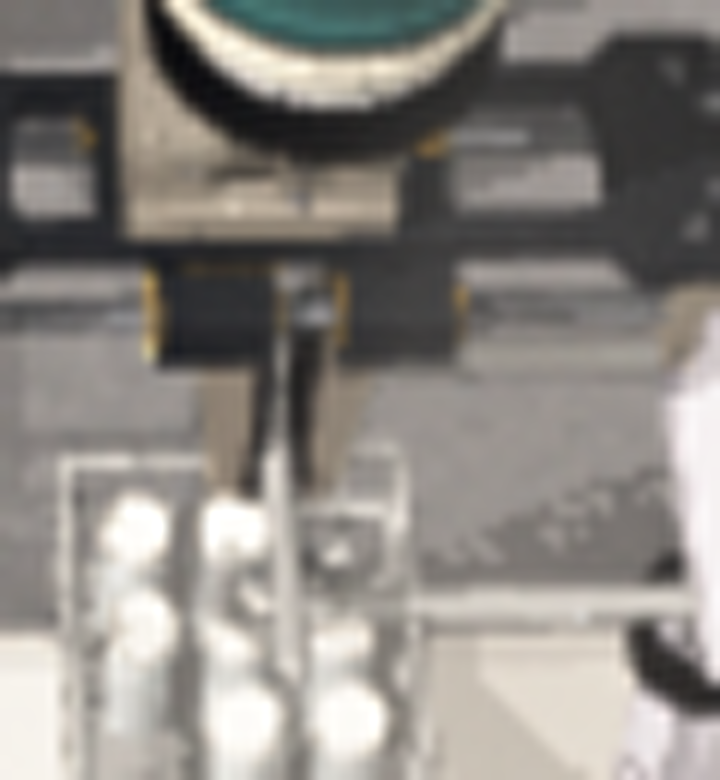

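The bar (crop x≈285) lies between the tip (≈250) and the shank (≈335), and the contact is springy, consistent with the keepers. I'll press on gently.

```bash
python3 -m crank '[{"dx":0,"dy":0,"dz":-0.008,"roll":0,"jaw":0},{"dx":0,"dy":0,"dz":-0.012,"roll":0,"jaw":0},{"dx":0,"dy":0,"dz":-0.012,"roll":0,"jaw":0}]'
python3 -m crank '[{"dx":0,"dy":0,"dz":-0.008,"roll":0,"jaw":0},{"dx":0,"dy":0,"dz":-0.012,"roll":0,"jaw":0},{"dx":0,"dy":0,"dz":-0.012,"roll":0,"jaw":0}]'
```

```text
time_s: 11.83
tool_pos: [0.6044, -0.2267, 0.413]
orientation: [3.139, 0.0, 1.459]
force: [-1.2, -1.0, 7.1]
finger_gap: 0.0065
time_s: 12.08
tool_pos: [0.6041, -0.2267, 0.4098]
orientation: [3.14, 0.001, 1.459]
force: [-3.0, 0.4, 6.1]
finger_gap: 0.0066
```

```bash
python3 -m crank '[{"dx":0,"dy":0,"dz":-0.008,"roll":0,"jaw":0},{"dx":0,"dy":0,"dz":-0.012,"roll":0,"jaw":0},{"dx":0,"dy":0,"dz":-0.012,"roll":0,"jaw":0}]'
python3 -m crank '[{"dx":0,"dy":0,"dz":-0.008,"roll":0,"jaw":0},{"dx":0,"dy":0,"dz":-0.012,"roll":0,"jaw":0},{"dx":0,"dy":0,"dz":-0.012,"roll":0,"jaw":0}]'
python3 -m crank '[{"dx":0,"dy":0,"dz":-0.008,"roll":0,"jaw":0},{"dx":0,"dy":0,"dz":-0.008,"roll":0,"jaw":0},{"dx":0,"dy":0,"dz":-0.008,"roll":0,"jaw":0}]'
```

```text
time_s: 12.33
tool_pos: [0.6037, -0.2268, 0.4061]
orientation: [-3.141, 0.0, 1.459]
force: [-4.2, 0.8, 4.4]
finger_gap: 0.0063
time_s: 12.58
tool_pos: [0.6034, -0.2268, 0.4023]
orientation: [-3.139, 0.0, 1.459]
force: [-5.7, 0.1, 2.4]
finger_gap: 0.0067
time_s: 12.83
tool_pos: [0.6033, -0.2268, 0.3999]
orientation: [-3.139, -0.0, 1.459]
force: [-5.1, 1.5, 1.1]
finger_gap: 0.0067
```

```bash
python3 -m crank '[{"dx":0,"dy":0,"dz":-0.008,"roll":0,"jaw":0},{"dx":0,"dy":0,"dz":-0.008,"roll":0,"jaw":0},{"dx":0,"dy":0,"dz":-0.008,"roll":0,"jaw":0}]'
python3 -m crank '[{"dx":0,"dy":0,"dz":-0.008,"roll":0,"jaw":0},{"dx":0,"dy":0,"dz":-0.008,"roll":0,"jaw":0},{"dx":0,"dy":0,"dz":-0.008,"roll":0,"jaw":0}]'
python3 -m crank '[{"dx":0,"dy":0,"dz":-0.006,"roll":0,"jaw":0},{"dx":0,"dy":0,"dz":-0.006,"roll":0,"jaw":0},{"dx":0,"dy":0,"dz":-0.006,"roll":0,"jaw":0}]'
```

```text
time_s: 13.08
tool_pos: [0.6032, -0.2267, 0.3977]
orientation: [-3.138, -0.0, 1.459]
force: [-6.3, 0.5, -0.7]
finger_gap: 0.0062
time_s: 13.33
tool_pos: [0.6041, -0.2267, 0.3959]
orientation: [3.141, -0.001, 1.46]
force: [0.9, -0.8, -3.6]
finger_gap: 0.0062
time_s: 13.58
tool_pos: [0.6042, -0.2266, 0.3953]
orientation: [3.141, -0.0, 1.46]
force: [0.3, 0.7, -3.9]
finger_gap: 0.0064
```

The lateral force vanished, so the keepers have sprung past. I'll go on until the seat is felt.

```bash
python3 -m crank '[{"dx":0,"dy":0,"dz":-0.004,"roll":0,"jaw":0},{"dx":0,"dy":0,"dz":-0.004,"roll":0,"jaw":0},{"dx":0,"dy":0,"dz":-0.004,"roll":0,"jaw":0}]'
python3 -m crank '[{"dx":0,"dy":0,"dz":-0.004,"roll":0,"jaw":0},{"dx":0,"dy":0,"dz":-0.004,"roll":0,"jaw":0},{"dx":0,"dy":0,"dz":-0.004,"roll":0,"jaw":0}]'
python3 snap.py 10 side,265,215,325,280,12
```

```text
time_s: 13.83
tool_pos: [0.604, -0.2267, 0.3944]
orientation: [3.141, -0.0, 1.46]
force: [0.4, -0.6, -2.2]
finger_gap: 0.0062
time_s: 14.08
tool_pos: [0.6039, -0.2267, 0.3934]
orientation: [-3.142, 0.0, 1.459]
force: [0.8, -0.6, -2.6]
finger_gap: 0.0062
{'time_s': 14.0833, 'tool_pos': [0.6039, -0.2267, 0.3934], 'orientation': [-3.1416, 0.0, 1.4595], 'force': [0.7628, -0.5889, -2.6079], 'wrist_torque': [-0.02, -0.0604, -0.0039], 'finger_gap': 0.0062}
```

View pics/side10.png

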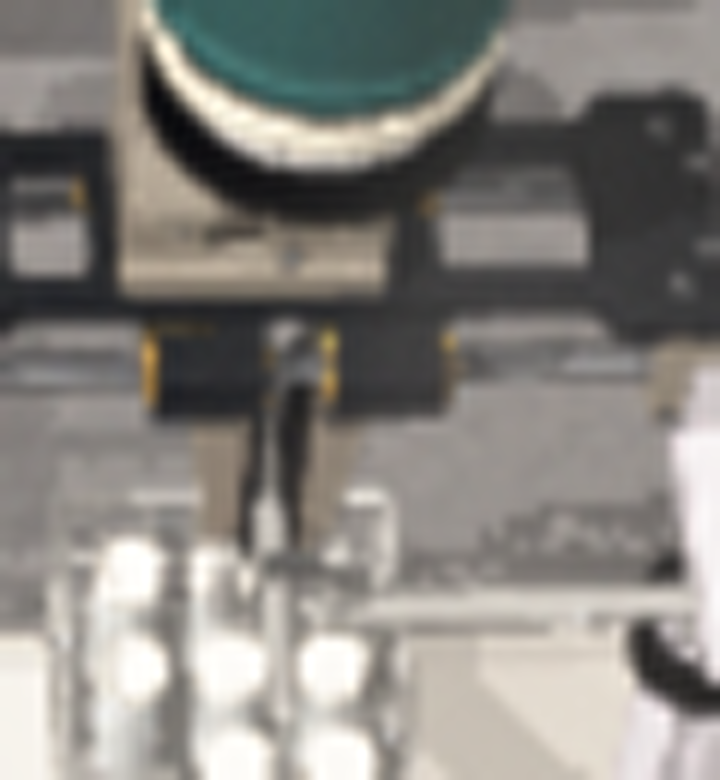

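The near keeper now lies level over the bar, at crop (265–365, 570).

```bash
python3 -m crank '[{"dx":0,"dy":0,"dz":-0.004,"roll":0,"jaw":0},{"dx":0,"dy":0,"dz":-0.004,"roll":0,"jaw":0},{"dx":0,"dy":0,"dz":-0.004,"roll":0,"jaw":0}]'
python3 -m crank '[{"dx":0,"dy":0,"dz":-0.004,"roll":0,"jaw":0},{"dx":0,"dy":0,"dz":-0.004,"roll":0,"jaw":0},{"dx":0,"dy":0,"dz":-0.004,"roll":0,"jaw":0}]'
python3 -m crank '[{"dx":0,"dy":0,"dz":-0.004,"roll":0,"jaw":0},{"dx":0,"dy":0,"dz":-0.004,"roll":0,"jaw":0},{"dx":0,"dy":0,"dz":-0.004,"roll":0,"jaw":0}]'
```

```text
time_s: 14.38
tool_pos: [0.6039, -0.2267, 0.3924]
orientation: [-3.142, 0.0, 1.46]
force: [0.2, 1.1, -2.8]
finger_gap: 0.0066
time_s: 14.63
tool_pos: [0.6041, -0.2267, 0.3918]
orientation: [3.141, 0.0, 1.459]
force: [0.3, -0.9, -2.2]
finger_gap: 0.0067
time_s: 14.88
tool_pos: [0.6041, -0.2267, 0.3915]
orientation: [3.14, 0.0, 1.459]
force: [-1.6, 0.2, 5.3]
finger_gap: 0.0062
```

The seat is felt at TCP z 0.3915 (seat axis ≈ 0.2205), with an 8 N rise. I'll open the jaws and look before withdrawing.

```bash
python3 -m crank '[{"dx":0,"dy":0,"dz":0,"roll":0,"jaw":30},{"dx":0,"dy":0,"dz":0,"roll":0,"jaw":30},{"dx":0,"dy":0,"dz":0,"roll":0,"jaw":30},{"dx":0,"dy":0,"dz":0,"roll":0,"jaw":30},{"dx":0,"dy":0,"dz":0,"roll":0,"jaw":30},{"dx":0,"dy":0,"dz":0,"roll":0,"jaw":30}]'
python3 snap.py 11 side,265,215,325,280,12
```

```text
time_s: 15.38
tool_pos: [0.6039, -0.2267, 0.3902]
orientation: [-3.141, -0.0, 1.46]
force: [-0.5, -0.3, -0.6]
finger_gap: 0.0278
{'time_s': 15.3833, 'tool_pos': [0.6039, -0.2267, 0.3902], 'orientation': [-3.1413, -0.0001, 1.4595], 'force': [-0.4743, -0.2524, -0.5889], 'wrist_torque': [-0.0718, -0.0084, -0.031], 'finger_gap': 0.0278}
```

View pics/side11.png

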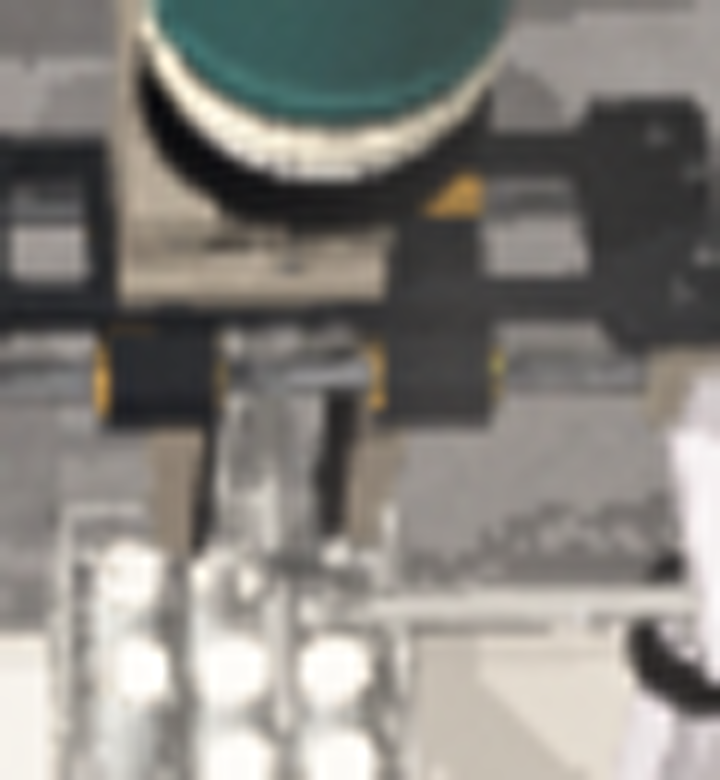

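Released: the fingers are apart (crop 180/360), force is near zero, and the bar stays under the keeper. I'll withdraw straight up, then back.

```bash
python3 -m crank '[{"dx":0,"dy":0,"dz":0.02,"roll":0,"jaw":30},{"dx":0,"dy":0,"dz":0.05,"roll":0,"jaw":30},{"dx":0,"dy":0,"dz":0.1,"roll":0,"jaw":30},{"dx":0,"dy":0,"dz":0.18,"roll":0,"jaw":30},{"dx":0,"dy":0,"dz":0.28,"roll":0,"jaw":30},{"dx":0,"dy":0,"dz":0.4,"roll":0,"jaw":30},{"dx":0,"dy":0,"dz":0.5,"roll":0,"jaw":30},{"dx":0,"dy":0,"dz":0.6,"roll":0,"jaw":30}]'
python3 -m crank '[{"dx":-0.1,"dy":0,"dz":0,"roll":0,"jaw":30},{"dx":-0.2,"dy":0,"dz":0,"roll":0,"jaw":30},{"dx":-0.3,"dy":0,"dz":0,"roll":0,"jaw":30},{"dx":-0.4,"dy":0,"dz":0,"roll":0,"jaw":30},{"dx":-0.5,"dy":0,"dz":0,"roll":0,"jaw":30},{"dx":-0.6,"dy":0,"dz":0,"roll":0,"jaw":30},{"dx":-0.7,"dy":0,"dz":0,"roll":0,"jaw":30},{"dx":-0.7,"dy":0,"dz":0,"roll":0,"jaw":30},{"dx":-0.7,"dy":0,"dz":0,"roll":0,"jaw":30},{"dx":-0.7,"dy":0,"dz":0,"roll":0,"jaw":30}]'
python3 snap.py 12 side,250,210,350,310,8 top,285,130,365,220,7
python3 - <<'E'
from h import *
c=load("pics/side12.npz"); cv2.imwrite("pics/s12f.png",cv2.resize(c["color"][:,:,::-1],(768,576)))
crop(c,270,235,320,280,16,"pics/s12z.png")
E
```

```text
time_s: 16.1
tool_pos: [0.6037, -0.2264, 0.5437]
orientation: [3.139, 0.001, 1.46]
force: [0.7, 0.4, -0.3]
finger_gap: 0.0276
time_s: 16.93
tool_pos: [0.4294, -0.2264, 0.5417]
orientation: [3.139, 0.001, 1.46]
force: [1.4, -0.8, -0.8]
finger_gap: 0.028
{'time_s': 16.9333, 'tool_pos': [0.4294, -0.2264, 0.5417], 'orientation': [3.1394, 0.001, 1.4598], 'force': [1.3595, -0.8333, -0.7862], 'wrist_torque': [-0.0516, -0.0278, 0.0123], 'finger_gap': 0.028}
```

View pics/s12f.png

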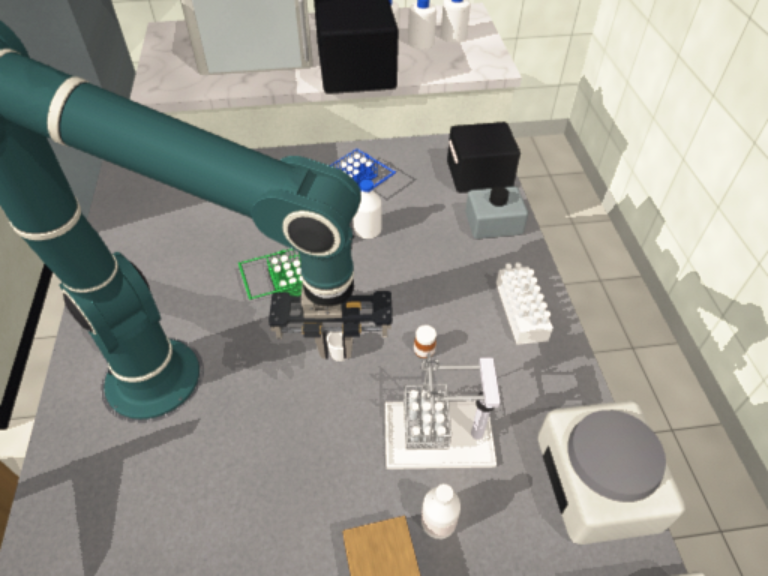

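View pics/s12z.png

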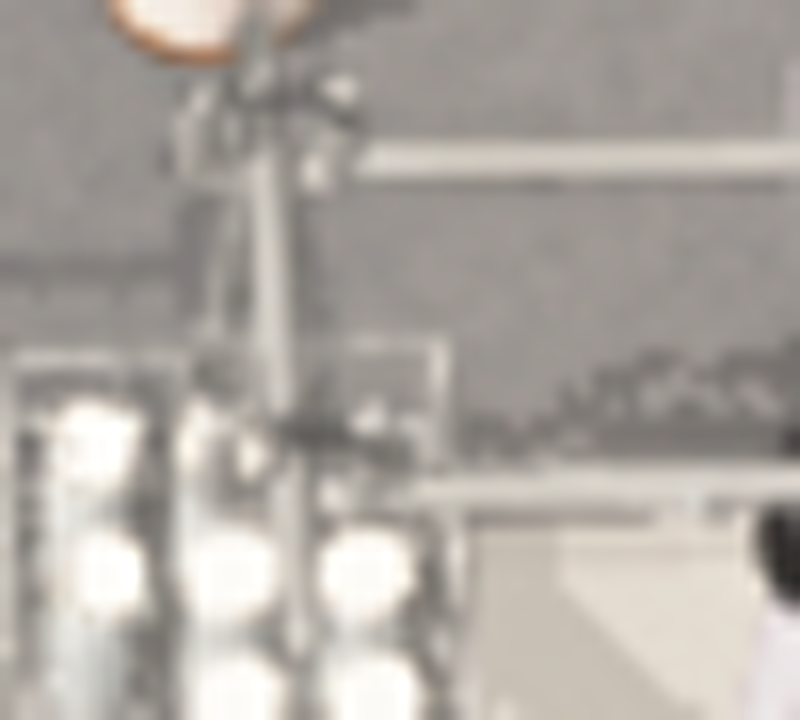

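View pics/top12.png

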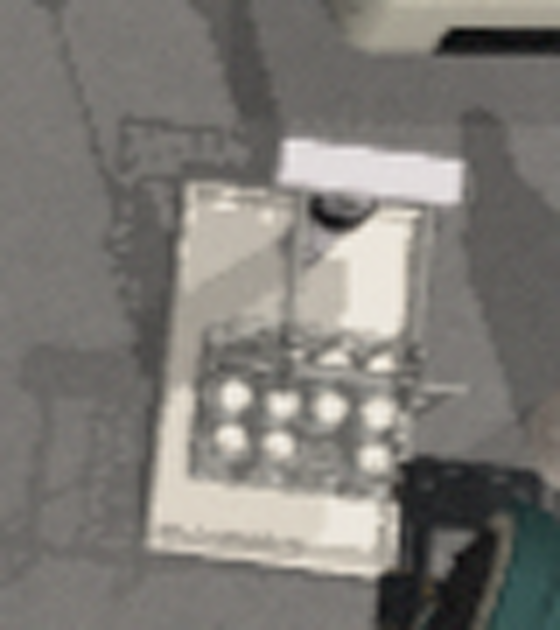

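Both keepers lie level over the bar, at zoom (290,105) and (340,440), in the same places as in the first picture. The basket hangs level above the tray, the gripper is well clear, and the cup, jar and bottles stand where they were. I'll hand it in.

```bash
python3 -c "
from workcell import manip; print(manip.close_job())"
```

```text
the job is handed in; nothing more can be done
None
```

The basket is hanging on the drain stand with its bail in both hooks, and I handed the job in at about 17 s. On the bench I swung the steel basket's bail upright, then carried the basket level to the stand. I pressed the bar slowly through the keepers to the seat, let go, and backed the arm away.

- **Keepers:** they resisted with about 10 N in total. The sideways force then dropped from about 6 N to zero as they sprung past the bar. In the last side picture both lie level over the bar, where they were at the start.
- **Seating:** I felt the seat as an 8 N rise with the bar's axis about 220 mm above the bench, within the stated 200 to 240 mm. The camera fits had disagreed on that height (209 to 224 mm), so I relied on touch.
- **Release:** the basket hangs level over the tray and the gripper is clear. The wrist force returned to near zero after the jaws opened.
- **Bystanders:** the cup, jar and bottles look unmoved in the last pictures. I did not measure their positions again.

No check failed, but the keepers' exact angles were only judged by eye at picture resolution.

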